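Load the relay and lift the carrier out of its dock

ROBOT

A 7-joint arm with a two-finger parallel gripper is mounted at the origin on the work surface. World frame = base frame: x ahead of the robot, y to its left, z up, the work surface at z = 0. Lengths are in m, angles in rad, forces in N, time in s.
With the tool pointing down it reaches from about 0.4 to 0.85 m from the base axis. Payload 6.9 kg.
Tool frame: the origin (TCP) lies midway between the tips of the shut fingers; the grasp point (between the pads) lies behind it (ctrl.pinch_z is the z of the grasp point in the tool frame, in m); z points along the fingers, y is the line along which they close (so a half turn about z gives the same grasp; the last joint's range is limited). The gripper opens to 85 mm and grips with 20 to 120 N. Pads are 22 mm wide; open, the fingers measure 114 mm over their backs; the gripper's body (76 mm by 85 mm) begins 54 mm behind the grasp point. The pads swing forward as they close: fully open they stand 13 mm farther back than shut.
Start: joints at [-1.208, 0.507, -0.238, 1.5, 0.126, 1.149, -0.155], TCP at [0.159, 0.604, 0.2] pointing down, gripper open.
Joint ranges: [-3.08, 3.08], [-0.24, 2.05], [-1.43, 1.35], [0, 2.5], [-1.52, 4.66], [0.17, 1.96], [-2.89, 2.89]. Speed limits (rad/s): [2.39, 2.39, 3.14, 3.14, 3.14, 3.14, 3.14].

INTERFACE

Orientations are given as a unit quaternion [w, x, y, z].
In Python, from station import ctrl, get_state, vision, ticket, models gives the robot as it stands. Calls block until the motion is done:
- ctrl.movep(position, orientation): joint-space move of the TCP to a pose.
- ctrl.movel(position, frame=None, max_speed=0.15): straight line of the TCP; frame=None keeps the orientation; max_speed is the mean speed in m/s.
- ctrl.set_joints(angles): joint-space move.
- ctrl.ungrasp() and ctrl.close_gripper(force=None): open the fingers fully, or close them until they stop; force is the grip in N (None keeps the last).
- ctrl.pause(seconds).
- ctrl.ik(position, orientation): joint angles nearest the present ones, or None.
- get_state(): the state.
- vision.grab_frame(name): name is "side" or "top"; returns (picture, depth): 480x640x3 uint8, blue, green, red; 480x640 float32, m along the optical axis (not along the pixel's ray), 0 where there is no reading.
- vision.camera_info(name): a dict with "mtx" (3x3 intrinsics, pixels), "R" (3x3) and "t" (3): a world point X has camera coordinates R X + t. Camera axes: x right, y down, z forward; pixel columns grow to the right and rows downward; lengths in m; the calibration is good to about 2 mm. A picture is of the moment at which its call begins. camera_info takes no time and is no camera call.
A pose or a line that the arm cannot do raises ctrl.Unreachable and nothing moves.
- ticket.close_job(): hands the job in; it is judged then, once.
Trained networks look in the newest picture that a camera, given by its name, has taken for a name from the list of things; names that differ only in an ending like _2 or _b are one class to them, and where a whole thing is asked for, a point or a joint stands for the part that bears it (a point fixed in the world has none). Each returns a list of dicts, best first, with "p" (0 to 1); they miss things now and then, are a little off and sometimes report something else, mostly with a low value. They report only what shows in the picture. A call takes as long as a camera call. They do not tell look-alikes from the thing itself.
- models.recognise(camera, target): "point" ([column, row] in pixels, amid what is visible of it).
- models.masks_of(camera, target): "mask" (480x640 bool, what is visible of it) and "point" ([column, row] in pixels, amid what is visible of it).
The state is a dict: "time": time; "qpos": joint angles; "qd": joint speeds; "tau": joint torques, N m; "tcp_pos": TCP position; "eef_rot": TCP orientation; "contact_force": force on the tool from outside, world axes, zero at the start; "wrist_torque": the same for the moment, N m; "width": finger opening in m; "gripper_force": force on a finger pad.
Only numpy, scipy, OpenCV 4.12 (cv2) and the standard library are available. Lean on these libraries where they do the work, as an engineer would, in place of code of your own. Each camera call takes 0.05 s, during which the arm holds its last target. There are 200 camera calls.

TASK

Stand the loose relay from the mat upright in the trough of the empty relay carrier and let go of it. Then squeeze the carrier's two side catches together to unlatch it, lift it straight out of its dock with the relay standing in it, and finish while holding it there by its catches, level, with its underside at least 12 cm above the bench. Leave the full carrier and all the other things where they are.

Things in the scene. Friction and masses are not known exactly. Their poses are not given: they have to be found in the camera images.
- relay: the loose plug-in relay, standing on the mat: 28 mm square, 38 mm tall, black case on a grey foot 8 mm high, 40 g; origin at the centre of its underside, z up when it stands upright
- carrier: the empty relay carrier, a grey plastic cassette latched in its dock, 100 mm long (x), 44 mm wide (y) without its catches, side walls 4 mm thick, rims 60 mm above its underside; about 0.2 kg. Origin at the centre of its underside (8 mm above the bench at the start), x along its length, y across from catch to catch, z up
- carrier_pocket (a point): centre of the floor of the empty carrier's trough, 34 mm above its underside; axes as the carrier's. The trough is open at the top, 36 mm wide (y) and 84 mm long (x); its long side walls stand 26 mm above the floor, its end walls only 6 mm
- carrier_pinch (a point): point midway between the empty carrier's two catch plates, 54 mm above its underside: where to centre the pinch, fingers closing along the carrier's y. 64 mm over both catches when free, 46 mm fully in. It comes out only when both are pushed in some 5 mm or more
- catch_l (a joint): catch on the carrier's +y side: ribbed black upright plate 24 mm wide (x), 4 mm thick, its outer face 32 mm from the middle; fingers take it 32 to 64 mm above the carrier's underside. Value in m: 0 free, grows as it is pushed in, stop at 0.009. Spring 2 N free, 5 N fully in. A barb at its foot, 14 to 20 mm above the underside, reaches 3.5 mm under the dock's lip
- catch_r (a joint): the like catch on the carrier's -y side, pushed in towards +y; value as catch_l
- dock: the empty carrier's dock: aluminium plate 130 x 104 x 8 mm, fixed; origin at the centre of its underside, axes as the carrier's. Guide walls 30 mm high (from the bench) round the carrier's foot, 1.5 mm play all round. At the middle of each long side (y = +-34 to +-50 mm, x = +-16 mm) a dark keeper hook whose lip, 29 to 36 mm high, reaches over the catch's barb
- full_carrier: the full carrier, of the same make as the empty one, latched in a dock of its own with a relay in it; to be left alone. It may stand to the left or to the right of the empty one. Origin and axes as for carrier
- full_relay: the relay that stands in the full carrier, of the same make as the loose one; to be left alone
- full_dock: dock of the full carrier, of the same make as the other
- screwdriver: small screwdriver lying on the bench, 170 mm, black handle; bystander
- tweezers: steel tweezers lying on the mat, 125 mm; bystander
- solder_reel: reel of solder standing on its flange, 54 mm across, 46 mm tall; bystander
- flux_bottle: white flux bottle, 44 mm across, 100 mm tall; bystander
- tip_cleaner: black pot of brass wool, 72 mm across, 71 mm tall; bystander
There are look-alikes about, which are no part of the job. What is shaped like the relay but pink is not meant.

How it is judged:
On the way, in this order (a step that is already met when the one before it is completed fails the run):
1. the loose relay stands upright in the trough of the empty carrier, let go, the carrier still home in its dock (x of relay in the frame of carrier between -0.03 and 0.03 m and y of relay in the frame of carrier between -0.008 and 0.008 m and z of relay in the frame of carrier between 0.028 and 0.038 m and angle between relay's own z axis and vertical below 0.2 rad and contact force between the fingers and relay below 0.1 N and z of carrier in the frame of dock below 0.014 m), for 0.2 s.
2. both catches are squeezed in while the carrier still sits in its dock (value of joint each of catch_l, catch_r above 0.0035 m and z of carrier in the frame of dock below 0.016 m), for 0.05 s.
At the end, for the whole second after the job is handed in: Fingers hold the carrier by both catches (each in over 3 mm, force over 1 N), underside over 110 mm above the bench, tilt under 0.25 rad, under 0.03 m/s, touching no dock or other carrier; the relay, untouched, upright within 0.4 rad on the trough floor within 4 mm (8 mm across, 30 along) (height (world z) of carrier above 0.11 m and angle between carrier's own z axis and vertical below 0.25 rad and value of joint each of catch_l, catch_r above 0.003 m and contact force between the fingers and carrier above 1 N and contact force between carrier and dock below 0.1 N and contact force between carrier and full_carrier below 0.1 N and linear speed of carrier below 0.03 m/s and x of relay in the frame of carrier between -0.03 and 0.03 m and y of relay in the frame of carrier between -0.008 and 0.008 m and z of relay in the frame of carrier between 0.028 and 0.038 m and angle between relay's own z axis and vertical below 0.4 rad and contact force between the fingers and relay below 0.1 N); the arm keeps its last pose, push and grip.
It fails at once if the full carrier or its relay is moved more than 10 mm (distance of any of full_carrier, full_relay from where it was at the start of the episode above 0.01 m).
It fails at once if a bystander is moved more than 25 mm (distance of any of screwdriver, tweezers, solder_reel, flux_bottle, tip_cleaner from where it was at the start of the episode above 0.025 m).
It also fails if it takes over 54 s, if anything falls off the work surface, if the arm or the gripper's body presses on something with over 40 N, if the wrist force passes 120 N, or if a joint passes its speed limit or range.

## Working session

There is one attempt and no reset: what is moved stays moved. The work goes in short steps, each a Python script; the robot and the scene stay as the last script left them, time stands still between calls to the robot, and variables do not carry over. Pictures are saved under pics/ and viewed, at most 13 in all, crops included, and the job is handed in when it is done.

```bash
ls; mkdir -p pics; cat > h.py <<'E'
import numpy as np, cv2
from station import ctrl, get_state, vision, ticket, models
def cam(n):
    i=vision.camera_info(n); return np.array(i["mtx"]),np.array(i["R"]),np.array(i["t"])
def cloud(n,d):
    K,R,t=cam(n); v,u=np.mgrid[:480,:640]
    P=np.stack([(u-K[0,2])/K[0,0]*d,(v-K[1,2])/K[1,1]*d,d],-1)
    return (P-t)@R   # world
def proj(n,X):
    K,R,t=cam(n); c=R@np.array(X)+t; return (K@c/c[2])[:2]
E
python3 - <<'E'
from h import *
for n in("top","side"):
    im,d=vision.grab_frame(n); cv2.imwrite(f"pics/{n}0.png",im); np.save(f"{n}0.npy",d)
    K,R,t=cam(n); print(n,-R.T@t,R[2],K[0,0])
    P=cloud(n,d)
    for T in("relay","carrier","full_carrier","catch_l","dock","tweezers","flux_bottle"):
        for r in models.masks_of(n,T)[:4]:
            m=r["mask"]&(d>0); print(T,round(r["p"],2),np.round(r["point"]),np.round(np.median(P[m],0),3) if m.any() else None,np.round(np.percentile(P[m][:,2],[2,98]),3) if m.any() else None)
print(get_state()["time"],ctrl.pinch_z)
E
```

```text
pics
top [ 0.48589995 -0.010766    0.73572447] [ 1.69687899e-01  7.61905654e-04 -9.85497558e-01] 448.23302478494986
relay 0.9 [255. 321.] [0.484 0.071 0.037] [0.001 0.039]
relay 0.72 [330. 277.] [ 0.544 -0.044  0.037] [0.013 0.04 ]
relay 0.61 [281. 280.] [0.545 0.034 0.037] [0.006 0.04 ]
carrier 0.76 [169. 287.] [0.528 0.209 0.046] [0.025 0.071]
carrier 0.65 [180. 141.] [0.765 0.212 0.045] [0.002 0.048]
full_carrier 0.9 [448. 277.] [ 0.545 -0.228  0.048] [0.013 0.072]
catch_l 0.65 [191. 294.] [0.521 0.18  0.009] [0.001 0.047]
catch_l 0.6 [146. 283.] [0.534 0.235 0.067] [0.056 0.073]
catch_l 0.55 [188. 295.] [0.521 0.177 0.059] [0.032 0.073]
catch_l 0.51 [317. 399.] [ 0.366 -0.022  0.022] [-0.     0.026]
dock 0.55 [190. 292.] [0.52  0.178 0.009] [0.005 0.038]
dock 0.48 [282. 281.] [0.545 0.034 0.037] [-0.001  0.04 ]
tweezers 0.91 [282. 184.] [0.704 0.04  0.006] [-0.002  0.01 ]
tweezers 0.73 [190. 294.] [0.519 0.179 0.009] [0.003 0.038]
flux_bottle 0.76 [340. 133.] [ 0.769 -0.047  0.067] [0.006 0.101]
flux_bottle 0.21 [281. 281.] [0.544 0.033 0.037] [0.   0.04]
side [0.14780814 0.41035597 0.42655988] [ 0.61510936 -0.57601526 -0.53837431] 469.4681970750951
relay 0.69 [354. 250.] [ 0.536 -0.036  0.026] [0.003 0.039]
relay 0.65 [316. 274.] [0.537 0.045 0.027] [0.003 0.039]
relay 0.63 [328. 305.] [0.476 0.082 0.028] [0.001 0.039]
relay 0.53 [448. 319.] [ 0.358 -0.008  0.02 ] [0.007 0.026]
carrier 0.59 [223. 327.] [0.518 0.211 0.045] [0.022 0.072]
full_carrier 0.78 [425. 200.] [ 0.526 -0.21   0.052] [0.014 0.07 ]
catch_l 0.59 [196. 330.] [0.524 0.24  0.055] [0.023 0.073]
catch_l 0.49 [243. 304.] [0.514 0.182 0.065] [0.048 0.073]
dock 0.75 [220. 369.] [0.485 0.237 0.012] [0.002 0.039]
tweezers 0.74 [232. 248.] [0.706 0.073 0.006] [0.001 0.009]
flux_bottle 0.62 [261. 186.] [ 0.766 -0.037  0.05 ] [0.004 0.1  ]
flux_bottle 0.49 [241. 304.] [0.515 0.182 0.065] [0.049 0.073]
0.8 -0.0187
```

View pics/top0.png

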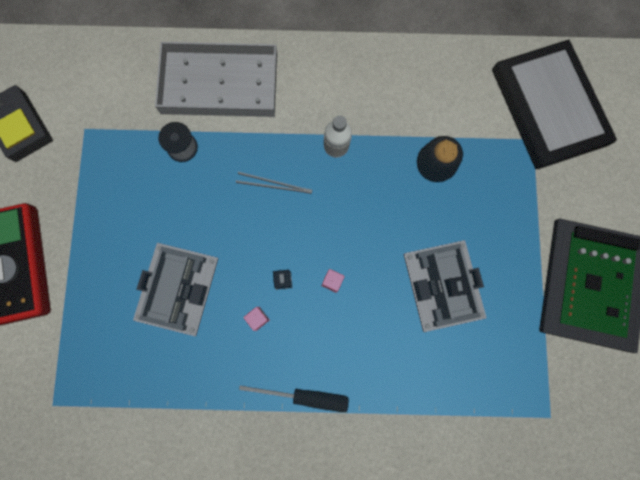

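View pics/side0.png

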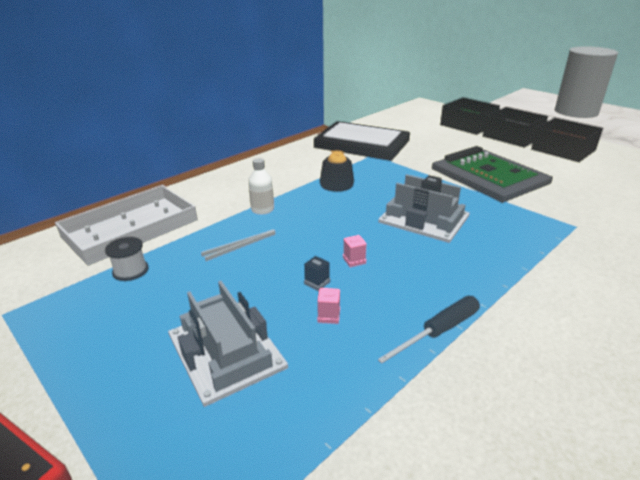

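The top view shows the black relay at (282,279), with two pink look-alikes at (333,280) and (256,318). The empty carrier is on the left at (175,288) and the full one, with a relay in it, on the right at (445,285). Next I measure the poses precisely.

```bash
cat > meas.py <<'E'
from h import *
def rect(p):
    (c,s,a)=cv2.minAreaRect((p[:,:2]*1000).astype(np.float32)); 
    if s[0]<s[1]: s=s[::-1]; a+=90
    return np.round(c,1),np.round(s,1),round((a+90)%180-90,1)
if __name__=="__main__":
  C={}
  for n in("top","side"):
    d=np.load(f"{n}0.npy"); P=cloud(n,d).reshape(-1,3); P=P[d.ravel()>0]; C[n]=P
    def near(c,r,lo,hi): return P[(np.hypot(*(P[:,:2]-c).T)<r)&(P[:,2]>lo)&(P[:,2]<hi)]
    q=near([.54,.036],.03,.03,.05); print(n,"relay top",len(q),rect(q),np.round(np.median(q,0),4),np.percentile(q[:,2],[5,50,95]).round(4))
    q=near([.525,.21],.09,.0045,.2); print("all>4mm",rect(q))
    q=near([.525,.21],.09,.060,.2); print("rims",len(q),rect(q),np.percentile(q[:,2],[5,50,95,99]).round(4))
    h,e=np.histogram(near([.525,.21],.09,.002,.1)[:,2],np.arange(.002,.082,.004)); print(dict(zip((e*1000).round().astype(int).tolist(),h.tolist())))
    q=near([.525,.21],.09,.060,.2)
    im=np.zeros((360,360,3),np.uint8)+0
    q=near([.525,.21],.09,.003,.2)
    for x,y,z in q[np.argsort(q[:,2])]:
        cv2.circle(im,(int((.30-y)*2000),int((.615-x)*2000)),2,cv2.applyColorMap(np.uint8([[min(255,z*3400)]]),2)[0,0].tolist(),-1)
    C[n+"im"]=im
  cv2.imwrite("pics/hm.png",np.hstack([C["topim"],C["sideim"]]))
E
python3 meas.py
```

```text
top relay top 307 (array([545.7,  34.5]), array([27.3, 27.2]), -82.8) [0.5454 0.0341 0.0371] [0.0347 0.0371 0.0395]
all>4mm (array([527.9, 207.2]), array([130. , 104.6]), -12.5)
rims 758 (array([528. , 207.1]), array([99.4, 65.6]), -12.5) [0.0611 0.067  0.0717 0.0731]
{2: 450, 6: 1205, 10: 118, 14: 63, 18: 50, 22: 69, 26: 453, 30: 243, 34: 278, 38: 774, 42: 449, 46: 294, 50: 110, 54: 147, 58: 179, 62: 169, 66: 417, 70: 100, 74: 0}
side relay top 305 (array([544.3,  37.1]), array([28.5, 28.4]), 7.6) [0.5416 0.0407 0.0374] [0.0312 0.0374 0.0391]
all>4mm (array([526.1, 209.6]), array([131.1, 104.4]), -12.8)
rims 962 (array([527. , 209.7]), array([101.8,  65.2]), -12.2) [0.0607 0.0678 0.0724 0.073 ]
{2: 617, 6: 1694, 10: 350, 14: 254, 18: 248, 22: 273, 26: 515, 30: 633, 34: 499, 38: 707, 42: 982, 46: 505, 50: 162, 54: 177, 58: 249, 62: 181, 66: 536, 70: 124, 74: 1}
```

View pics/hm.png

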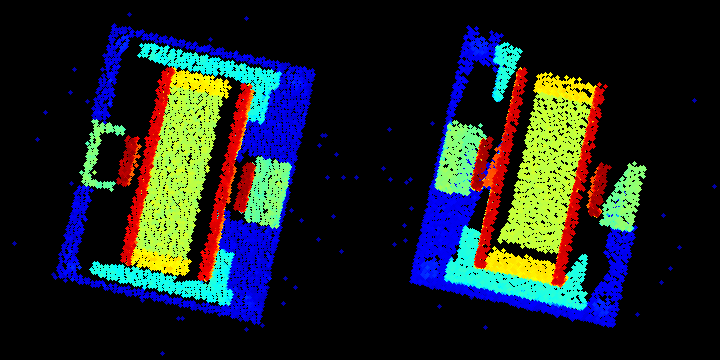

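Both views agree to about 2.5 mm, so I average them. The relay is at (0.545, 0.036) with yaw 7.4°. The carrier is at (0.5275, 0.2084) with yaw −12.4°, and its trough floor is at about 42 mm. I'll grip the relay with the fingers closing along what becomes the carrier's x.

```bash
cat >> h.py <<'E'
from scipy.spatial.transform import Rotation as Ro
def quat(deg):
    a=np.radians(deg); y=np.array([np.cos(a),np.sin(a),0]); z=np.array([0,0,-1.]); 
    q=Ro.from_matrix(np.stack([np.cross(y,z),y,z],1)).as_quat(); return [q[3],q[0],q[1],q[2]]
def best(p,deg):   # of the two equal grasps, the one needing less joint motion
    o=[]
    for k in(deg,deg+180):
        j=ctrl.ik(p,quat(k))
        if j is not None: o.append((np.abs(np.array(j)-get_state()["qpos"]).max(),k,j[6]))
    return sorted(o)
def st(l=""):
    s=get_state(); print(l,"t",round(s["time"],2),"tcp",np.round(s["tcp_pos"],4),"F",np.round(s["contact_force"],1),"w",round(s["width"],4),"g",np.round(s["gripper_force"],1),flush=True)
REL=[.545,.0358]; RY=7.4; CAR=np.array([.5275,.2084]); CY=-12.4
E
python3 - <<'E'
from h import *
print(np.round(get_state()["eef_rot"],3))
b=best([*REL,.15],RY); print(b)
for k in (b[0][1]+CY-RY, b[0][1]+CY-RY+90, b[0][1]+CY-RY-90): print(k,ctrl.ik([*CAR,.06],quat(k)))
k=b[0][1]
ctrl.movep([*REL,.15],quat(k)); st()
ctrl.movel([*REL,.03]); ctrl.movel([*REL,.011],max_speed=.05); st("down")
ctrl.close_gripper(25); st("closed")
ctrl.movel([*REL,.15]); st("up")
im,d=vision.grab_frame("side"); cv2.imwrite("pics/s1.png",im[60:360,100:500])
E
```

```text
[-0.     0.128  0.992 -0.   ]
[(np.float64(0.8947781994070443), 7.4, np.float64(0.18391795329767924)), (np.float64(2.2418491139055847), 187.4, np.float64(-2.3966664498662285))]
-12.4 [-0.56260506  0.57547713  0.22196599  1.83874461 -0.17735729  0.74653029
 -0.46108654]
77.6 [-0.33170821  0.56508597 -0.13472842  1.83563726  0.10597162  0.74778257
  0.83085325]
-102.4 [-0.74199952  0.61943712  0.51356522  1.84106275 -0.41371757  0.78878406
 -1.79863027]
 t 3.25 tcp [0.545  0.0372 0.15  ] F [-0.3 -0.1  0.1] w 0.0855 g 0.0
down t 4.73 tcp [0.5448 0.0357 0.0107] F [ 0.1 -0.5 -0.2] w 0.0852 g 0.0
closed t 5.5 tcp [0.545  0.0358 0.011 ] F [-0.  -0.2  0.5] w -0.0002 g 0.0
up t 6.58 tcp [0.5444 0.0358 0.1492] F [0.8 0.5 0.9] w 0.0 g 0.0
```

View pics/s1.png

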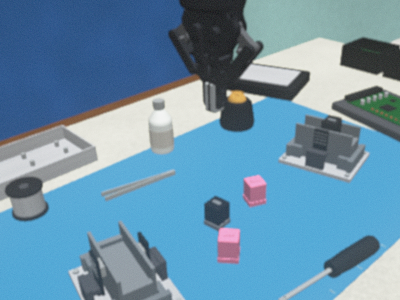

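The fingers shut empty and the relay still stands where it was, at about (316,272) in the full picture. I'll check where the cameras see the finger tips against the reported TCP.

```bash
python3 - <<'E'
from h import *
st()
t=get_state()["tcp_pos"]; out=[]
for n in("top","side"):
    im,d=vision.grab_frame(n); P=cloud(n,d); p=proj(n,t); print(n,"tcp px",p.round())
    m=(d>0)&(np.hypot(P[...,0]-t[0],P[...,1]-t[1])<.07)&(P[...,2]>.06); q=P[m]
    if m.any():
        lo=q[q[:,2]<np.percentile(q[:,2],1)+.012]; print("lowest",np.percentile(q[:,2],[0,1,5]).round(4),lo[:,:2].mean(0).round(4),len(lo),rectc:=cv2.minAreaRect((lo[:,:2]*1000).astype(np.float32)))
    cv2.drawMarker(im,tuple(int(v) for v in p),(0,0,255),0,14); 
    q=proj(n,[*REL,.038]); cv2.drawMarker(im,tuple(int(v) for v in q),(0,255,255),0,14); 
    c=np.clip(p,[200,150],[440,330]).astype(int); out.append(im[c[1]-150:c[1]+150,c[0]-190:c[0]+190])
    P0=P.reshape(-1,3); r=P0[(np.hypot(P0[:,0]-.545,P0[:,1]-.036)<.03)&(P0[:,2]>.03)&(P0[:,2]<.05)]; 
    if len(r)>50: print("relay now",cv2.minAreaRect((r[:,:2]*1000).astype(np.float32)))
cv2.imwrite("pics/c2.png",np.hstack(out))
E
```

```text
t 6.62 tcp [0.5443 0.0358 0.1491] F [ 0.1 -0.1 -1.3] w 0.0003 g 0.0
top tcp px [275. 272.]
lowest [0.5178 0.5635 0.5748] [0.5586 0.0176] 4601 ((559.8216552734375, 12.189468383789062), (130.29006958007812, 68.76579284667969), 42.42617416381836)
side tcp px [315. 192.]
lowest [0.1808 0.1899 0.2127] [0.539  0.0423] 314 ((540.5350952148438, 40.518375396728516), (29.039255142211914, 18.426454544067383), 44.3468132019043)
relay now ((544.3778076171875, 37.66163635253906), (28.15593719482422, 28.17288589477539), 3.4735519886016846)
```

View pics/c2.png

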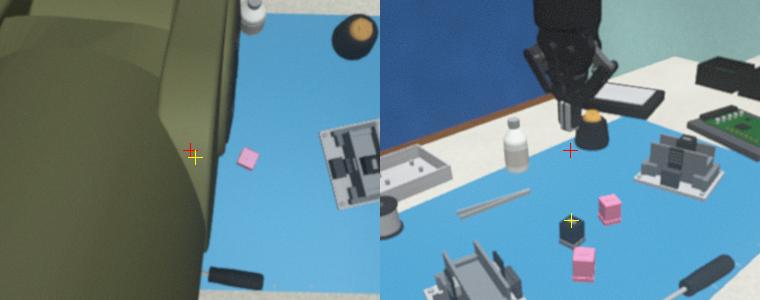

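The finger tips show about 31 mm above the reported TCP. In the side picture they end near row 174, while the TCP projects to row 192. So the fingers closed just over the relay. The lateral agreement is good. I'll apply the measured tip offset and retry.

```bash
python3 - <<'E'
from h import *
for z in(.17,.175,.18,.185): print(z,proj("side",[.540,.041,z]).round(1))
ctrl.ungrasp()
R=[.5445,.0366]
ctrl.movel([*R,.02]); st()
im,d=vision.grab_frame("side"); P=cloud("side",d); q=P[(d>0)&(np.hypot(P[...,0]-.545,P[...,1]-.036)<.09)&(P[...,2]>.044)]
print("open tips z",np.percentile(q[:,2],[0,.5,1,3]).round(4))
ctrl.movel([*R,-.019],max_speed=.06); st("down")
ctrl.close_gripper(25); st("closed")
ctrl.movel([*R,.02],max_speed=.1); st("up")
im,d=vision.grab_frame("side"); cv2.imwrite("pics/s3.png",im[80:380,120:520])
E
```

```text
0.17 [314.6 179.4]
0.175 [314.6 175.7]
0.18 [314.5 172.1]
0.185 [314.4 168.4]
 t 8.53 tcp [0.5451 0.0365 0.0207] F [-1.  -1.1 -0.5] w 0.0854 g 0.0
open tips z [0.0657 0.0736 0.0781 0.0955]
down t 9.38 tcp [ 0.5446  0.0365 -0.019 ] F [ 0.  -0.2 -0.5] w 0.0854 g 0.0
closed t 9.93 tcp [ 0.5447  0.0366 -0.0187] F [-0.6 -0.4  2.9] w 0.0276 g 25.8
up t 10.47 tcp [0.5444 0.0367 0.0199] F [ 0.  -1.  -0.6] w 0.0276 g 25.4
```

View pics/s3.png

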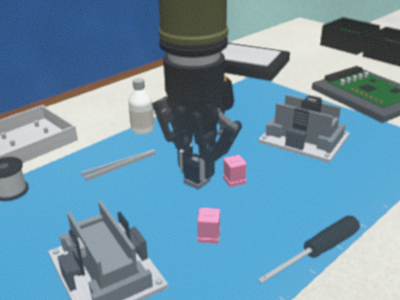

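The relay is gripped (width 27.6 mm) and lifts level. Its base sits at TCP + 19 mm. I carry it to the trough, aligned with the carrier.

```bash
python3 - <<'E'
from h import *
R=get_state()["tcp_pos"]
ctrl.movel([R[0],R[1],.12]); 
ctrl.movep([*CAR,.12],quat(CY)); ctrl.movel([*CAR,.06]); st("hover")
f0=np.array(get_state()["contact_force"])
im,d=vision.grab_frame("side"); cv2.imwrite("pics/s4.png",cv2.resize(im[200:440,100:400],None,fx=2,fy=2))
z=.06
while z>.0235:
    z-=.006; z=max(z,.0235); ctrl.movel([*CAR,z],max_speed=.05); f=np.array(get_state()["contact_force"])-f0
    print(round(z,4),f.round(1),np.round(get_state()["tcp_pos"],4))
    if np.abs(f).max()>6: print("contact"); break
im,d=vision.grab_frame("side"); cv2.imwrite("pics/s4b.png",cv2.resize(im[200:440,100:400],None,fx=2,fy=2))
st()
E
```

```text
hover t 12.62 tcp [0.5281 0.2072 0.0603] F [0.2 0.5 0.2] w 0.0279 g 25.3
0.054 [-0.2  0.6 -0.6] [0.5275 0.2084 0.0542]
0.048 [ 0.9 -0.7 -0.6] [0.5272 0.2084 0.0477]
0.042 [ 0.2 -1.2  0. ] [0.5272 0.2083 0.0416]
0.036 [-0.2  0.   0.1] [0.5272 0.2083 0.0356]
0.03 [-0.2 -0.  -0.2] [0.5272 0.2083 0.0296]
0.024 [ 0.  -1.7 -0.1] [0.5273 0.2083 0.0237]
0.0235 [ 0.   0.8 -0.8] [0.5274 0.2084 0.0235]
 t 14.57 tcp [0.5275 0.2084 0.0235] F [ 0.9 -1.  -0. ] w 0.0276 g 25.4
```

View pics/s4b.png

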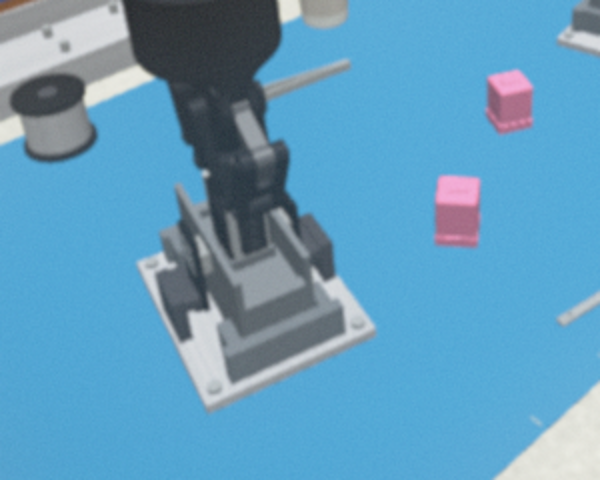

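The relay is between the side walls with no contact force. I lower it to the floor by touch, release, retreat upward and check.

```bash
python3 - <<'E'
from h import *
z=.0235
def fz(): return np.mean([(ctrl.pause(.02),get_state()["contact_force"][2])[1] for _ in range(3)])
f0=fz()
while z>.0175:
    z-=.001; ctrl.movel([*CAR,z],max_speed=.03); f=fz()-f0; print(round(z,4),round(f,1))
    if f>3: break
ctrl.ungrasp(); st("open")
ctrl.movel([*CAR,.15]); 
ctrl.movep([.48,.0,.2],quat(CY)); st()
for n in("top","side"):
    im,d=vision.grab_frame(n); np.save(f"{n}5.npy",d); cv2.imwrite(f"pics/{n}5.png",im)
    P=cloud(n,d); P=P[d>0]; r=P[(np.hypot(P[:,0]-CAR[0],P[:,1]-CAR[1])<.03)&(P[:,2]>.0755)]
    print(n,len(r),cv2.minAreaRect((r[:,:2]*1000).astype(np.float32)) if len(r)>5 else"",np.percentile(r[:,2],[5,50,95]).round(4) if len(r)>5 else "")
a=cv2.imread("pics/top5.png")[200:360,100:300]; b=cv2.imread("pics/side5.png")[270:430,140:340]
cv2.imwrite("pics/c5.png",cv2.resize(np.hstack([a,b]),None,fx=2,fy=2))
E
```

```text
0.0225 7.1
open t 15.52 tcp [0.5275 0.2084 0.0224] F [-0.2 -0.3 -0.9] w 0.0857 g 0.0
 t 17.4 tcp [0.4804 0.0017 0.1995] F [-0.   0.   0.2] w 0.0856 g 0.0
top 0  
side 423 ((526.8103637695312, 208.58599853515625), (27.20981216430664, 28.158918380737305), 79.10851287841797) [0.0765 0.0799 0.0811]
```

View pics/c5.png

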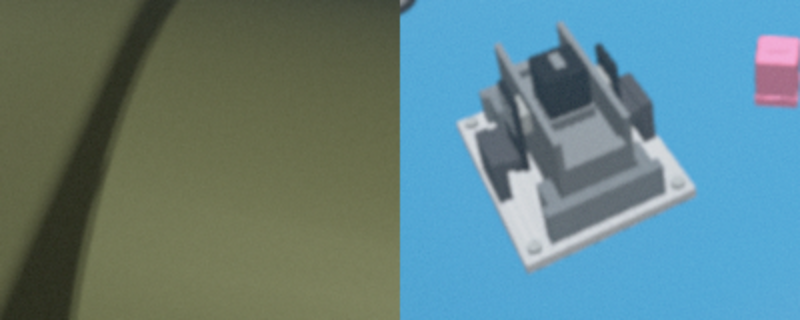

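The relay stands upright in the trough, with its top at 80 mm and centred near (526.8, 208.6). Now I pinch the catches across the carrier's y. TCP z ≈ 0.009 puts the pads about 62 mm above the bench.

```bash
python3 - <<'E'
from h import *
C=CAR+[0,.0002]
b=best([*C,.12],CY+90); print(b); k=b[0][1]
ctrl.movep([*C,.12],quat(k)); ctrl.movel([*C,.04]); st(); ctrl.movel([*C,.009],max_speed=.06); st("down")
ctrl.close_gripper(25); ctrl.pause(.2); st("closed"); ctrl.pause(.2); st("closed")
im,d=vision.grab_frame("side"); cv2.imwrite("pics/s6.png",cv2.resize(im[200:440,100:400],None,fx=2,fy=2))
E
```

```text
[(np.float64(1.0284621307222093), 77.6, np.float64(0.9474745868421511)), (np.float64(1.6365171723862073), 257.6, np.float64(-1.7175047162662653))]
 t 19.15 tcp [0.5282 0.2083 0.0408] F [1.5 0.2 0.5] w 0.0854 g 0.0
down t 19.82 tcp [0.5275 0.2086 0.0088] F [-0.3 -0.9 -0.8] w 0.0852 g 0.0
closed t 20.5 tcp [0.5281 0.2086 0.0102] F [-2.3 -0.2  8.9] w 0.0437 g 24.6
closed t 20.7 tcp [0.5281 0.2085 0.0102] F [-1.2 -2.   9. ] w 0.0435 g 24.6
```

View pics/s6.png

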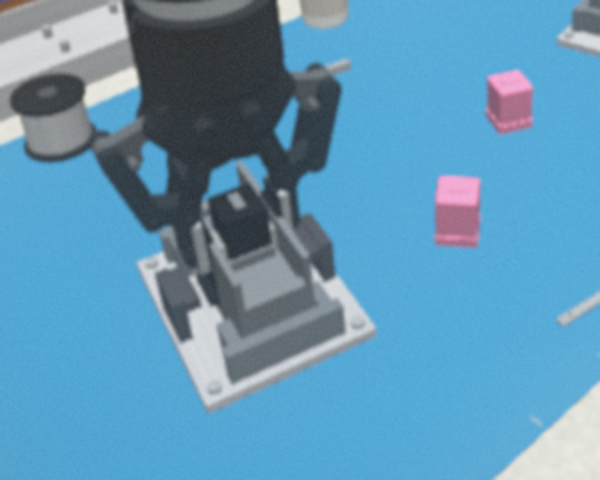

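The fingers hold both catches, with an opening of 43.6 mm (fully in), small lateral force and the relay free between the walls. I lift slowly first and check.

```bash
python3 - <<'E'
from h import *
C=get_state()["tcp_pos"][:2]
for z in(.013,.018,.025,.035,.05):
    ctrl.movel([*C,z],max_speed=.03); st()
    if np.abs(get_state()["contact_force"]).max()>25: print("STOP"); break
im,d=vision.grab_frame("side"); cv2.imwrite("pics/s7.png",cv2.resize(im[150:390,100:400],None,fx=2,fy=2))
E
```

```text
t 21.03 tcp [0.528  0.2085 0.013 ] F [ 0.7  0.1 -3.3] w 0.0436 g 26.5
 t 21.35 tcp [0.5282 0.2086 0.0182] F [ 0.3  0.2 -3.2] w 0.0437 g 26.5
 t 21.73 tcp [0.5283 0.2086 0.0253] F [ 1.   0.1 -2.6] w 0.0436 g 26.5
 t 22.22 tcp [0.5282 0.2086 0.0352] F [-0.3  0.5 -3.4] w 0.0433 g 26.5
 t 22.87 tcp [0.5281 0.2085 0.0501] F [-0.2 -0.5 -3.3] w 0.0434 g 26.5
```

View pics/s7.png

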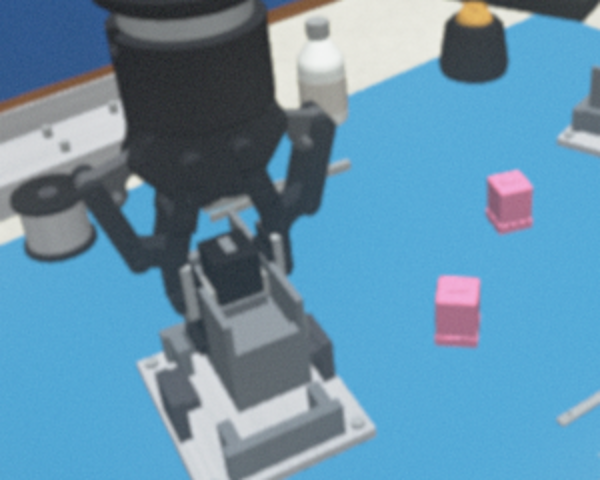

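The carrier is free of the dock and level, the relay stands in it, and the load is about 3 N. I lift it 125 mm or more from home and verify.

```bash
python3 - <<'E'
from h import *
C=get_state()["tcp_pos"][:2]
ctrl.movel([*C,.145],max_speed=.06); ctrl.pause(.5); st()
im,d=vision.grab_frame("side"); cv2.imwrite("pics/s8.png",cv2.resize(im[60:360,100:400],None,fx=2,fy=2))
P=cloud("side",d); P=P[d>0]; q=P[(np.hypot(P[:,0]-C[0],P[:,1]-C[1])<.065)&(P[:,2]>.06)]
print("lowest",np.percentile(q[:,2],[0,.5,1,3]).round(4)); st()
E
```

```text
t 25.15 tcp [0.528  0.2085 0.145 ] F [ 0.3  0.2 -3.4] w 0.0437 g 26.5
lowest [0.1421 0.1456 0.1483 0.1583]
 t 25.2 tcp [0.528  0.2085 0.145 ] F [-0.1  1.1 -3.9] w 0.0437 g 26.5
```

View pics/s8.png

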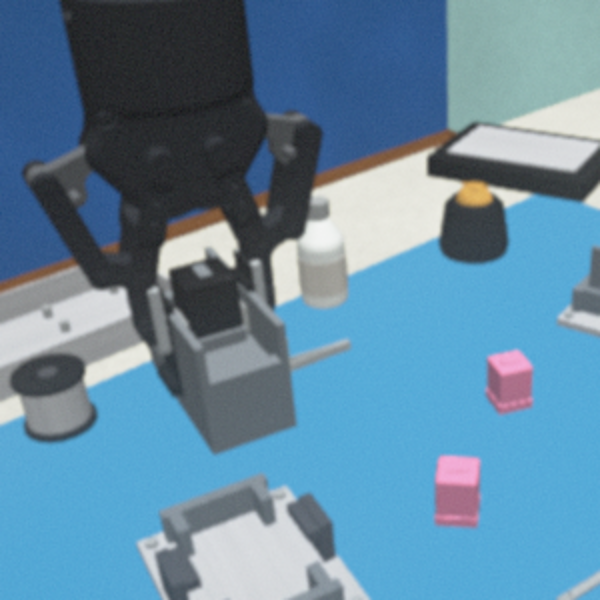

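The carrier hangs level with its underside at about 0.143 m, the relay is upright in the trough and the dock is empty. I hand the job in.

```bash
python3 -c "
from h import *
print(ticket.close_job()); st()"
```

```text
the job is handed in; nothing more can be done
None
the job is handed in; nothing more can be done
```

The job is handed in but I saw no verdict: the relay stands upright in the carrier, which is unlatched and held level by both catches with its underside about 14 cm above the bench; the first grasp closed just above the relay because the reported tool point was about 31 mm too low, and the retry worked.

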